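Free the board turntable: hold its index plunger out

TASK

A folded aluminium bracket has been left standing astride the index plunger of the board holder. Lift the bracket off and stand it on its feet on the rubber mat, then grip the plunger's round knob, pull it straight up as far as it goes against its spring, and finish still holding it there so that the turntable stays unlocked. Do not push the mug, the test box or the screwdriver about.

Things in the scene. Friction and masses are not known exactly. Their poses are not given: they have to be found in the camera images.
- fixture: Fixed board holder, does not move: grey base plate 240 (own x) x 260 (own y) x 12 mm; aluminium turntable 130 mm across, centre at own (0, +60), top 28 mm up, with a ring of holes and a circuit board (up to 41 mm); dark steel block (own x -20 to 20, y -50 to 24, top at 52 mm) overhanging its rim and carrying the plunger. Origin: centre of underside, at bench height; z up.
- knob: Black ribbed round knob on the plunger: upright cylinder, 26 mm across, 26 mm tall. Origin: centre of its underside, 62 mm above the bench when home (top at 88 mm), at own (0, +6) mm of the fixture. 10 mm is free between its underside and the block, but for a collar 20 mm across, 6 mm high round the stem.
- pin_tip (a point): Centre of the lower end of the plunger's steel pin (8 mm across), straight below the knob and fixed to it, 42 mm under the knob's underside. Home: 20 mm above the bench, 8 mm deep in the turntable's hole. Slides only straight up, 16 mm to a hard stop (then 36 mm above the bench). A spring pulls it home: about 5 N at home, 10.5 N at full travel; it springs back when let go.
- bracket: Loose aluminium bracket, upside-down U, about 160 g: deck 156 (own x) x 60 (own y) mm, top 85 mm above the feet, 3 mm sheet; legs at both x ends, feet turned outward (186 mm overall); lips along both long deck edges reach 13 mm below deck top: grip across the 60 mm. Origin: mid-deck, at the level of the foot soles; z up. Starts on the base plate, deck 6 mm above the knob.
- mat: Black rubber mat fixed on the bench, 260 (its x) x 220 (its y) x 3 mm, empty at the start. Origin: centre of the underside, at bench height. It lies on one side of the board holder, left or right.
- testbox: Bystander: small loose black box 100 x 70 x 45 mm with two binding posts and a dial on top (69 mm tall in all). Origin: centre of the underside.
- mug: Bystander: white mug 80 mm across, 90 mm tall. Origin: centre of the underside.
- screwdriver: Bystander: screwdriver lying on the bench, 190 mm long along its x. Origin near its middle.
There are look-alikes about, which are no part of the job. What is meant by the bracket is not orange or purple, and is the larger of those in its own colour.

How it is judged:
On the way, in this order (a step that is already met when the one before it is completed fails the run):
1. the bracket stands on its feet on the mat, let go (x of bracket in the frame of mat between -0.13 and 0.13 m and y of bracket in the frame of mat between -0.11 and 0.11 m and z of bracket in the frame of mat between -0.004 and 0.009 m and angle between bracket's own z axis and vertical below 0.1 rad and linear speed of bracket below 0.02 m/s and contact force between the fingers and bracket below 0.1 N), for 0.3 s.
2. the plunger is gripped by the knob and pulled fully back (z of pin_tip in the frame of fixture above 0.0335 m and contact force between the fingers and knob above 1 N and contact force between bracket and knob below 0.1 N), for 0.5 s.
At the end, for the whole second after the job is handed in: The plunger is held by its knob in the fingers at more than 13.5 of its 16 mm of travel, while the bracket stands at rest and level (within 0.1 rad) on its feet with its centre over the mat, touching neither the fingers nor the knob (all of step 1 and all of step 2); the arm keeps its last pose, push and grip.
It fails at once if the testbox was pushed more than 30 mm (distance of testbox from where it was at the start of the episode above 0.03 m).
It fails at once if the mug was pushed more than 30 mm (distance of mug from where it was at the start of the episode above 0.03 m).
It fails at once if the screwdriver was pushed more than 30 mm (distance of screwdriver from where it was at the start of the episode above 0.03 m).
It also fails if it takes over 56 s, if anything falls off the work surface, if the arm or the gripper's body presses on something with over 40 N, if the wrist force passes 120 N, or if a joint passes its speed limit or range.

ROBOT

A 6-joint arm with a two-finger parallel gripper is mounted at the origin on the work surface. World frame = base frame: x ahead of the robot, y to its left, z up, the work surface at z = 0. Lengths are in m, angles in rad, forces in N, time in s.
With the tool pointing down it reaches from about 0.3 to 0.85 m from the base axis. Payload 5.4 kg.
Tool frame: the origin (TCP) lies on the centre line of the jaws, within the pads' length; the fingertips stand 19 mm ahead of it and the grasp point (between the pads) is the TCP (manip.finger_overhang is the distance from the TCP to the fingertips, in m); z points along the fingers, y is the line along which they close (so a half turn about z gives the same grasp; the last joint's range is limited). The gripper opens to 85 mm and grips with 20 to 120 N. Pads are 22 mm wide; open, the fingers measure 114 mm over their backs; the gripper's body (76 mm by 85 mm) begins 54 mm behind the grasp point. The pads swing forward as they close: fully open they stand 13 mm farther back than shut.
Start: joints at [1.11, 0.158, 1.597, -0, 1.386, -0.21], TCP at [0.143, 0.557, 0.25] pointing down, gripper open.
Joint ranges: [-2.91, 2.91], [-0.94, 2.29], [0.18, 2.7], [-1.29, 4.43], [0.17, 2.64], [-3, 3]. Speed limits (rad/s): [2.57, 2.57, 3.14, 3.14, 3.14, 3.14].

INTERFACE

Orientations are given as a unit quaternion [w, x, y, z].
In Python, from plant import manip, viewer, workorder gives the robot as it stands.
- The arm moves only by the shell command python3 -m handwheel 'ROWS' [OPENING]. ROWS is JSON, a list that holds one entry, the list of rows, each a list of 4 numbers: the shift along the tool's x, y, z in cm, then the turn about the tool's z in rad. In form: [[[x, y, z, twist], ...]]. A call has 1 to 20 rows; each row shifts and turns the commanded pose from where the row before left it, along the tool's axes as they then stand; what a row does not reach is not made up. A row lasts 1/12 s, in which the tool goes at most 41.7 mm and 7.16 degrees, less where a joint would pass 70% of its speed; a pose out of reach is approached as far as the arm can. A call with a gripper value outside its range is refused whole. OPENING is the opening, from 0 (shut) to 1 (fully open), set as the call begins (- or left out, the last holds). The fingers move at their own pace and stop on an object; the grip force is fixed at half the most. Time passes only in rows, so rows that do not move let the fingers close. It gives the time, the measured TCP pose, the force, the opening and the grip force at its end, in the units of the state.
- manip.observe(): the state, without advancing time (a new reading comes with each control period).
- viewer.read_camera(name): name is "scene" or "top"; returns a dict with "image" (400x640x3 uint8, blue, green, red), "z_map" (400x640 float32, m along the optical axis (not along the pixel's ray), 0 where there is no reading), "fx", "fy", "cx", "cy" (pixels), "world_from_camera" (4x4, takes a point from camera to world coordinates). Camera axes: x right, y down, z forward; pixel columns grow to the right and rows downward; lengths in m; the calibration is good to about 2 mm. A picture is of the moment at which its call begins.
- workorder.sign_off(): hands the job in; it is judged then, once.
Trained networks look in the newest picture that a camera, given by its name, has taken for a name from the list of things; names that differ only in an ending like _2 or _b are one class to them, and where a whole thing is asked for, a point or a joint stands for the part that bears it (a point fixed in the world has none). Each returns a list of dicts, best first, with "p" (0 to 1); they miss things now and then, are a little off and sometimes report something else, mostly with a low value. They report only what shows in the picture. A call takes as long as a camera call. They do not tell look-alikes from the thing itself.
- viewer.recognise(camera, target): "location" ([x, y, z] in m, in world coordinates, good to about 4 mm: the middle of the surface that is visible of it).
- viewer.place_of(camera, target): "location" ([x, y, z] in m, in world coordinates, good to about 4 mm: a listed point, or the origin of a listed thing).
The state is a dict: "t": time; "qpos": joint angles; "qd": joint speeds; "effort": joint torques, N m; "ee_pos": TCP position; "tool_rot": TCP orientation; "ft_force": force on the tool from outside, world axes, zero at the start; "torque": the same for the moment, N m; "opening": finger opening in m; "gripper_force": force on a finger pad.
Only numpy, scipy, OpenCV 4.12 (cv2) and the standard library are available. Lean on these libraries where they do the work, as an engineer would, in place of code of your own. Each camera call takes 0.05 s, during which the arm holds its last target. There are 200 camera calls.

## Working session

There is one attempt and no reset: what is moved stays moved. The work goes in short steps, Python scripts to look and compute and a shell command to move; the robot and the scene stay as the last step left them, time stands still between calls to the robot, and variables do not carry over. Pictures are saved under pics/ and viewed, at most 10 in all, crops included, and the job is handed in when it is done.

```bash
mkdir -p pics
python3 - <<'E'
from plant import manip, viewer
import cv2
s=manip.observe(); print(s['t'],s['ee_pos'],s['tool_rot'],s['opening'],s['qpos'])
for c in('top','scene'):
    d=viewer.read_camera(c); cv2.imwrite(f'pics/{c}0.png',d['image'])
    print(c,d['fx'],d['cx'],d['cy'],d['world_from_camera'].round(3).tolist() if hasattr(d['world_from_camera'],'round') else d['world_from_camera'])
    for n in('fixture','knob','bracket','mat','testbox','mug','screwdriver'):
        print(n,[(round(r['p'],2),[round(v,3) for v in r['location']]) for r in viewer.place_of(c,n)])
E
```

```text
0.0 [0.14244589 0.55647576 0.24929743] [-3.29334227e-04  1.25064074e-01  9.92148180e-01 -9.26061398e-04] 0.08537284262441346 [ 1.10991327e+00  1.59070669e-01  1.59824685e+00  1.23782567e-05
  1.38624086e+00 -2.10100396e-01]
top 373.6740501058876 313.9504678241517 194.8036743278149 [[0.021, -0.985, 0.17, 0.347], [-1.0, -0.023, -0.01, -0.0], [0.014, -0.17, -0.985, 1.148], [0.0, 0.0, 0.0, 1.0]]
fixture [(0.7, [0.522, -0.158, -0.001])]
knob []
bracket [(0.9, [0.73, -0.429, 0.001]), (0.86, [0.521, -0.148, 0.011]), (0.71, [0.23, -0.28, -0.001]), (0.6, [0.79, -0.141, 0.0])]
mat [(0.55, [0.49, 0.168, -0.001]), (0.31, [0.447, 0.531, 0.0])]
testbox [(0.63, [0.785, 0.026, -0.001])]
mug [(0.65, [0.446, 0.53, -0.002])]
screwdriver [(0.6, [0.405, -0.48, -0.002])]
scene 377.12466252632515 310.6061199007778 196.57599861430418 [[-0.632, 0.557, -0.54, 1.084], [0.775, 0.443, -0.451, 0.476], [-0.012, -0.703, -0.711, 0.827], [0.0, 0.0, 0.0, 1.0]]
fixture [(0.73, [0.522, -0.16, -0.0])]
knob []
bracket [(0.9, [0.524, -0.152, 0.009]), (0.72, [0.787, -0.143, -0.001]), (0.72, [0.229, -0.276, 0.001]), (0.69, [0.726, -0.432, 0.004])]
mat [(0.7, [0.491, 0.166, -0.0])]
testbox [(0.85, [0.787, 0.029, -0.0])]
mug [(0.82, [0.45, 0.529, -0.005])]
screwdriver [(0.8, [0.403, -0.483, 0.001])]
```

View pics/top0.png

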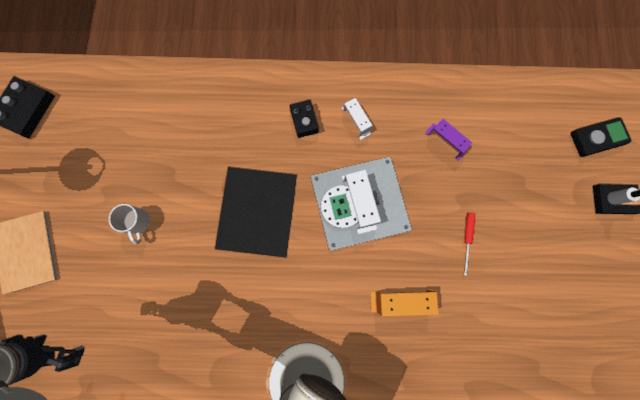

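View pics/scene0.png

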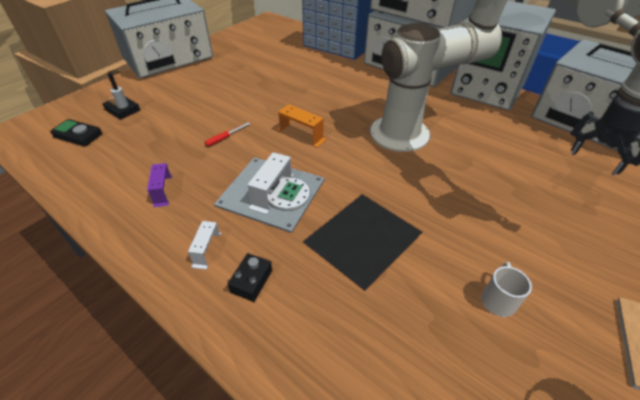

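The top view shows the silver bracket astride the plunger at about (363,200), and the smaller silver look-alike at (358,118). The mat is at (257,212) and the mug at (125,218). Next I need the deck's pose and the mat's yaw.

```bash
cat > h.py <<'E'
import numpy as np, cv2
from plant import manip, viewer
from scipy.spatial.transform import Rotation as R
def cloud(c):
    d=viewer.read_camera(c); z=d['z_map']; v,u=np.mgrid[:400,:640]
    P=np.stack([(u-d['cx'])/d['fx']*z,(v-d['cy'])/d['fy']*z,z],-1); T=np.array(d['world_from_camera'])
    W=P@T[:3,:3].T+T[:3,3]; W[z==0]=np.nan; return d,W
def rect(W,ctr,r,z0,z1,m=None):
    k=(np.hypot(W[...,0]-ctr[0],W[...,1]-ctr[1])<r)&(W[...,2]>z0)&(W[...,2]<z1)
    if m is not None: k&=m
    p=W[k]; (c,s,a)=cv2.minAreaRect((p[:,:2]*1000).astype(np.float32))
    if s[0]<s[1]: s=s[::-1]; a+=90
    return len(p),np.round(c,1),np.round(s,1),round((a+90)%180-90,1),p.mean(0).round(4)
def tool():
    s=manip.observe(); M=R.from_quat(np.roll(s['tool_rot'],-1)).as_matrix()
    return s,np.array(s['ee_pos']),M
def togo(xyz,yaw_y):  # yaw_y: world heading (deg) of closing line
    s,p,M=tool(); d=M.T@(np.array(xyz)-p)*100
    # tool z down: twist +a lowers the world heading by a
    h=np.degrees(np.arctan2(M[1,1],M[0,1])); a=(h-yaw_y+90)%180-90
    print('t',round(s['t'],2),'ee',p.round(4),'h',h.round(1),'cm',d.round(2),'twist',np.radians(a).round(3),'op',round(s['opening'],4),'F',np.round(s['ft_force'],1),s['gripper_force'],'q6',round(s['qpos'][5],2))
E
python3 - <<'E'
from h import *
for c in('top','scene'):
    d,W=cloud(c); dark=d['image'].max(-1)<70
    print(c,'deck',rect(W,(.522,-.150),.12,.090,.108))
    print('mat',rect(W,(.49,.167),.19,-.003,.010,dark))
    print('plate',rect(W,(.522,-.159),.2,.009,.02))
togo((.522,-.15,.2),0)
E
```

```text
top deck (1151, array([ 524. , -149.1]), array([156. ,  60.8]), 16.0, array([ 0.5229, -0.149 ,  0.0972]))
mat (5782, array([490.5, 164.4]), array([256.7, 217.2]), -5.4, array([0.488 , 0.1645, 0.0031]))
plate (3757, array([ 524.1, -154.5]), array([260.2, 240.1]), -74.9, array([ 0.5204, -0.1704,  0.0127]))
scene deck (806, array([ 520.8, -149.7]), array([160.5,  62.3]), 16.2, array([ 0.5265, -0.1464,  0.0969]))
mat (5599, array([488.8, 166.2]), array([257.3, 215. ]), -5.4, array([0.4979, 0.1711, 0.0029]))
plate (2510, array([ 521.6, -155.1]), array([262.2, 244.2]), -75.0, array([ 0.5507, -0.1482,  0.0125]))
t 0.9 ee [0.1427 0.557  0.2503] h 75.6 cm [-54.29 -59.07   5.03] twist 1.32 op 0.0855 F [-0.1 -0.  -0.1] 0.0 q6 -0.21
```

```bash
python3 -m handwheel '[[[-2.7,-2.9,0.1,0],[-2.7,-2.9,0.1,0],[-2.7,-2.9,0.1,0],[-2.7,-2.9,0.1,0],[-2.7,-2.9,0.1,0],[-2.7,-2.9,0.1,0],[-2.7,-2.9,0.1,0],[-2.7,-2.9,0.1,0],[-2.7,-2.9,0.1,0],[-2.7,-2.9,0.1,0],[-2.7,-2.9,0.1,0],[-2.7,-2.9,0.1,0],[-2.7,-2.9,0.1,0],[-2.7,-2.9,0.1,0],[-2.7,-2.9,0.1,0],[-2.7,-2.9,0.1,0],[-2.7,-2.9,0.1,0],[-2.7,-2.9,0.1,0],[-2.7,-2.9,0.1,0],[-2.7,-2.9,0.1,0]]]' 1
python3 -m handwheel '[[[0,0,0,-0.11],[0,0,0,-0.11],[0,0,0,-0.11],[0,0,0,-0.1],[0,0,0,-0.1],[0,0,0,0],[0,0,0,0]]]' 1
python3 -c "
from h import *
togo((.5225,-.149,.09),106)"
```

```text
t: 2.57
ee_pos: [0.5225, -0.1409, 0.2303]
tool_rot: [0.0, 0.125, 0.992, -0.0]
ft_force: [0.4, 0.3, 0.1]
opening: 0.0855
gripper_force: 0.0
t: 3.15
ee_pos: [0.5219, -0.1389, 0.2303]
tool_rot: [0.0, -0.138, 0.99, -0.0]
ft_force: [-0.7, 0.8, -0.6]
opening: 0.0855
gripper_force: 0.0
t 3.15 ee [ 0.5219 -0.1389  0.2303] h 105.8 cm [ 0.22 -0.99 14.03] twist -0.003 op 0.0855 F [-0.7  0.8 -0.6] 0.0 q6 -2.33
```

```bash
python3 -m handwheel '[[[0.1,-0.5,2,0],[0.1,-0.5,2,0],[0,0,2.2,0],[0,0,2.2,0],[0,0,1.6,0],[0,0,1.2,0],[0,0,1,0],[0,0,1,0],[0,0,0.8,0],[0,0,0,0],[0,0,0,0]]]' 1
python3 - <<'E'
from h import *
togo((.5225,-.149,.09),106)
d=viewer.read_camera('scene'); cv2.imwrite('pics/s1.png',cv2.resize(d['image'][110:260,180:380],(800,600)))
E
```

```text
t: 4.07
ee_pos: [0.5228, -0.149, 0.0903]
tool_rot: [-0.0, -0.139, 0.99, 0.0]
ft_force: [-0.1, -1.2, 0.5]
opening: 0.0856
gripper_force: 0.0
t 4.07 ee [ 0.5228 -0.149   0.0903] h 106.0 cm [0.03 0.01 0.03] twist -0.0 op 0.0856 F [-0.1 -1.2  0.5] 0.0 q6 -2.35
```

View pics/s1.png

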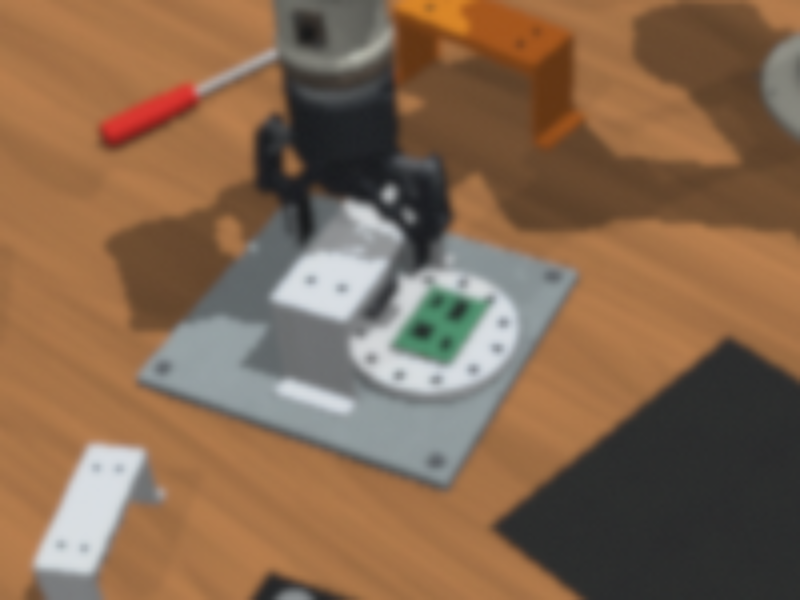

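The fingers straddle the deck at about crop (300,220) and (420,240), clear on both sides. Close, then lift.

```bash
python3 -m handwheel '[[[0,0,0,0],[0,0,0,0],[0,0,0,0],[0,0,0,0],[0,0,0,0],[0,0,0,0],[0,0,0,0],[0,0,0,0]]]' 0
python3 -m handwheel '[[[0,0,-0.5,0],[0,0,-1,0],[0,0,-1.5,0],[0,0,-2,0],[0,0,-2,0],[0,0,-2,0],[0,0,-2,0],[0,0,-1,0],[0,0,0,0],[0,0,0,0]]]'
python3 - <<'E'
from h import *
togo((.49,.165,.2),106)
d,W=cloud('top'); print(rect(W,(.5225,-.149),.13,.19,.22))
E
```

```text
t: 4.78
ee_pos: [0.5234, -0.1493, 0.0914]
tool_rot: [0.001, -0.139, 0.99, -0.001]
ft_force: [-0.9, 1.2, 6.2]
opening: 0.0588
gripper_force: 65.2
t: 5.62
ee_pos: [0.5227, -0.1491, 0.2103]
tool_rot: [0.0, -0.139, 0.99, -0.0]
ft_force: [-0.2, 0.3, -1.3]
opening: 0.0588
gripper_force: 64.7
t 5.62 ee [ 0.5227 -0.1491  0.2103] h 106.0 cm [-5.51 31.09  1.02] twist -0.0 op 0.0588 F [-0.2  0.3 -1.3] 64.71738249063492 q6 -2.35
(470, array([ 520.9, -142.4]), array([158.6,  70.8]), 19.7, array([ 0.4904, -0.1599,  0.2158]))
```

```bash
python3 -m handwheel '[[[-0.2,1,0,0],[-0.3,1.8,0,0],[-0.5,2.5,0,0],[-0.5,3,0,0],[-0.5,3,0,0],[-0.5,3,0,0],[-0.5,3,0,0],[-0.5,3,0,0],[-0.5,3,0,0],[-0.5,2.7,0,0],[-0.5,2.2,0,0],[-0.3,1.3,0,0],[-0.2,0.8,0,0],[0,0.3,0,0],[0,0,0,0],[0,0,0,0]]]'
python3 -m handwheel '[[[0,0,1,0],[0,0,2,0],[0,0,2,0],[0,0,2,0],[0,0,2,0],[0,0,1.5,0],[0,0,1,0],[0,0,0.5,0],[0,0,0,0],[0,0,0,0],[0,0,0,0]]]'
python3 - <<'E'
from h import *
togo((.49,.165,.0813),106)
d,W=cloud('scene'); print(rect(W,(.49,.165),.13,.085,.115))
cv2.imwrite('pics/s2.png',cv2.resize(d['image'][130:330,280:480],(600,600)))
E
```

```text
t: 7.0
ee_pos: [0.491, 0.1598, 0.2098]
tool_rot: [-0.0, -0.139, 0.99, -0.0]
ft_force: [0.3, 0.1, -0.9]
opening: 0.0589
gripper_force: 64.8
t: 7.92
ee_pos: [0.4922, 0.1602, 0.0914]
tool_rot: [0.001, -0.139, 0.99, -0.0]
ft_force: [0.6, -0.8, -2.1]
opening: 0.0592
gripper_force: 64.8
t 7.92 ee [0.4922 0.1602 0.0914] h 106.0 cm [0.08 0.52 1.01] twist -0.0 op 0.0592 F [ 0.6 -0.8 -2.1] 64.75757271051407 q6 -1.77
(907, array([496.8, 161.8]), array([150. ,  86.8]), 26.3, array([0.5167, 0.1667, 0.0967]))
```

View pics/s2.png

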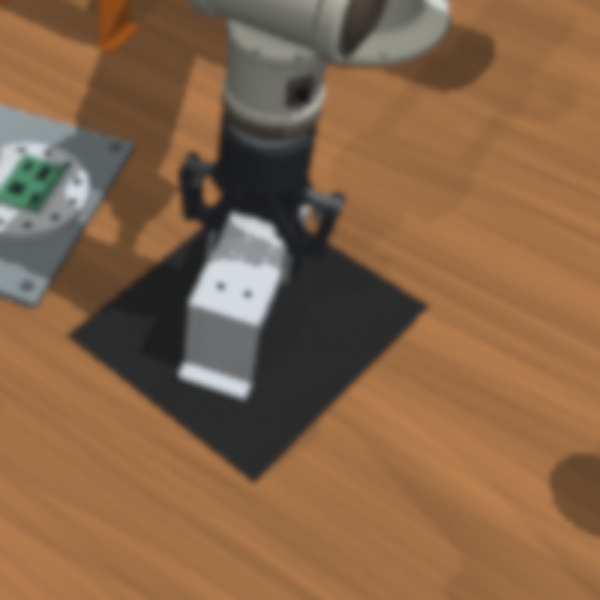

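The bracket hangs level over the middle of the mat, deck at crop (240,280), with about 9 mm to go. Lower it gently.

```bash
python3 -m handwheel '[[[0,0,0.3,0],[0,0,0.3,0],[0,0,0.1,0],[0,0,0.1,0],[0,0,0,0],[0,0,0,0],[0,0,0,0]]]'
python3 -m handwheel '[[[0,0,0.1,0],[0,0,0,0],[0,0,0,0]]]'
python3 -m handwheel '[[[0,0,0.1,0],[0,0,0,0],[0,0,0,0]]]'
python3 -c "
from h import *
d,W=cloud('scene'); p=rect(W,(.52,.167),.05,.08,.115);print(p)"
```

```text
t: 8.55
ee_pos: [0.4912, 0.1603, 0.0825]
tool_rot: [-0.0, -0.139, 0.99, 0.0]
ft_force: [-2.0, -0.2, 2.7]
opening: 0.0588
gripper_force: 65.2
t: 8.8
ee_pos: [0.4912, 0.1603, 0.0824]
tool_rot: [-0.0, -0.139, 0.99, -0.0]
ft_force: [-6.9, 0.3, 11.2]
opening: 0.0588
gripper_force: 66.1
t: 9.05
ee_pos: [0.4912, 0.1604, 0.0824]
tool_rot: [-0.001, -0.139, 0.99, -0.0]
ft_force: [-10.6, -0.6, 18.9]
opening: 0.0592
gripper_force: 67.0
(763, array([517.3, 171.8]), array([98.8, 84. ]), 29.5, array([0.5197, 0.168 , 0.0888]))
```

```bash
python3 -m handwheel '[[[0,0,-0.15,0],[0,0,0,0],[0,0,0,0]]]'
python3 -m handwheel '[[[0,0,0,0],[0,0,0,0],[0,0,0,0],[0,0,0,0],[0,0,0,0],[0,0,0,0],[0,0,0,0]]]' 1
python3 -m handwheel '[[[0,0,-0.5,0],[0,0,-1,0],[0,0,-2,0],[0,0,-3,0],[0,0,-3,0],[0,0,-3,0],[0,0,-1,0],[0,0,0,0]]]'
python3 -m handwheel '[[[0.5,-1.5,0,0],[0.5,-3,0,0],[0.5,-3,0,0],[0.5,-3,0,0],[0.5,-3,0,0],[0.5,-3,0,0],[0.5,-3,0,0],[0.5,-3,0,0],[0,-2,0,0],[0,0,0,0],[0,0,0,0]]]'
python3 - <<'E'
from h import *
for c in('top','scene'):
    d,W=cloud(c); print(c,'deck',rect(W,(.49,.16),.13,.08,.1))
    k=(np.hypot(W[...,0]-.521,W[...,1]+.149)<.03)&(W[...,2]>.084)&(W[...,2]<.094); p=W[k]
    print('knob top',len(p),p.mean(0).round(4),(p[:,:2].min(0)/2+p[:,:2].max(0)/2).round(4),np.ptp(p[:,:2],0).round(4))
    for n in('knob','pin_tip','fixture','bracket'): print(n,[(round(r['p'],2),[round(v,3) for v in r['location']]) for r in viewer.place_of(c,n)])
    cv2.imwrite(f'pics/{c}3.png',d['image'])
togo((.521,-.149,.079),106)
E
```

```text
t: 9.35
ee_pos: [0.4919, 0.1604, 0.0825]
tool_rot: [0.001, -0.139, 0.99, 0.0]
ft_force: [-2.1, -0.1, 7.0]
opening: 0.0588
gripper_force: 65.6
t: 9.93
ee_pos: [0.4912, 0.1602, 0.0817]
tool_rot: [-0.0, -0.139, 0.99, -0.0]
ft_force: [0.2, -0.4, -0.1]
opening: 0.0853
gripper_force: 0.0
t: 10.6
ee_pos: [0.4935, 0.1605, 0.2212]
tool_rot: [0.004, -0.139, 0.99, -0.0]
ft_force: [0.7, -0.7, -0.1]
opening: 0.0852
gripper_force: 0.0
t: 11.52
ee_pos: [0.5195, -0.0866, 0.2151]
tool_rot: [-0.001, -0.138, 0.99, 0.001]
ft_force: [-0.2, 0.4, 0.3]
opening: 0.0855
gripper_force: 0.0
top deck (1150, array([492.8, 160.2]), array([156.3,  60.4]), 16.1, array([0.4918, 0.1598, 0.088 ]))
knob top 59 [ 0.522  -0.1484  0.0884] [ 0.5221 -0.1476] [0.0213 0.0235]
knob [(0.47, [0.521, -0.147, 0.061])]
pin_tip []
fixture [(0.81, [0.524, -0.159, 0.001]), (0.63, [0.49, 0.164, 0.004])]
bracket [(0.94, [0.489, 0.162, 0.002]), (0.9, [0.789, -0.142, 0.001]), (0.81, [0.729, -0.432, -0.001]), (0.52, [0.492, 0.167, -0.002])]
scene deck (1089, array([489.3, 159.5]), array([160. ,  60.7]), 16.0, array([0.4961, 0.1622, 0.0876]))
knob top 46 [ 0.5202 -0.1482  0.0878] [ 0.52   -0.1483] [0.0262 0.0256]
knob [(0.42, [0.522, -0.151, 0.063])]
pin_tip []
fixture [(0.84, [0.521, -0.158, 0.003])]
bracket [(0.88, [0.23, -0.278, -0.002]), (0.85, [0.492, 0.156, -0.001]), (0.61, [0.789, -0.143, -0.002])]
t 12.02 ee [ 0.5203 -0.0859  0.2169] h 106.0 cm [ 1.68 -6.09 13.79] twist 0.001 op 0.0855 F [-0.6 -0.7 -1.2] 0.0 q6 -2.24
```

View pics/scene3.png

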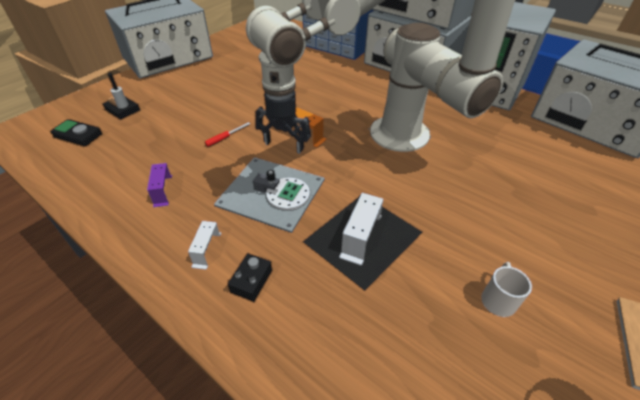

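The bracket stands upright on the mat at (362,228) and the knob is free at (268,177); the knob top measures 0.088 high at (0.521, -0.148), as it must. Next, go over it and down.

```bash
python3 -m handwheel '[[[0.5,-1.5,0,0],[0.6,-2,0,0],[0.6,-2,0,0],[0,-0.6,0,0],[0,0,1.5,0],[0,0,2.5,0],[0,0,2.5,0],[0,0,2.5,0],[0,0,2,0],[0,0,1,0],[0,0,0.5,0],[0,0,0,0],[0,0,0,0]]]' 1
python3 -c "
from h import *
togo((.521,-.1485,.077),106)"
```

```text
t: 13.1
ee_pos: [0.5216, -0.1498, 0.0929]
tool_rot: [0.001, -0.139, 0.99, -0.0]
ft_force: [0.2, -0.2, -0.1]
opening: 0.0854
gripper_force: 0.0
t 13.1 ee [ 0.5216 -0.1498  0.0929] h 106.0 cm [0.02 0.14 1.59] twist 0.0 op 0.0854 F [ 0.2 -0.2 -0.1] 0.0 q6 -2.35
```

```bash
python3 -m handwheel '[[[0,0.1,0.6,0],[0,0,0.6,0],[0,0,0.4,0],[0,0,0,0],[0,0,0,0]]]' 1
python3 -m handwheel '[[[0,0,0,0],[0,0,0,0],[0,0,0,0],[0,0,0,0],[0,0,0,0],[0,0,0,0],[0,0,0,0],[0,0,0,0],[0,0,0,0],[0,0,0,0],[0,0,0,0],[0,0,0,0]]]' 0
```

```text
t: 13.52
ee_pos: [0.5203, -0.1485, 0.0755]
tool_rot: [-0.0, -0.139, 0.99, 0.0]
ft_force: [-0.4, 0.4, 0.6]
opening: 0.0853
gripper_force: 0.0
t: 14.52
ee_pos: [0.5206, -0.1487, 0.0761]
tool_rot: [0.0, -0.139, 0.99, -0.0]
ft_force: [-1.6, 1.5, 5.7]
opening: 0.0243
gripper_force: 58.8
```

```bash
python3 -m handwheel '[[[0,0,-0.2,0],[0,0,-0.2,0],[0,0,-0.2,0],[0,0,-0.2,0],[0,0,-0.2,0],[0,0,-0.2,0],[0,0,-0.2,0],[0,0,-0.1,0],[0,0,0,0],[0,0,0,0],[0,0,0,0]]]' 0
```

```text
t: 15.43
ee_pos: [0.5205, -0.1486, 0.0903]
tool_rot: [0.0, -0.139, 0.99, -0.0]
ft_force: [5.2, -1.6, -10.6]
opening: 0.0243
gripper_force: 59.4
```

```bash
python3 -m handwheel '[[[0,0,-0.1,0],[0,0,-0.1,0],[0,0,0,0],[0,0,0,0],[0,0,0,0]]]' 0
python3 -m handwheel '[[[0,0,-0.1,0],[0,0,0,0],[0,0,0,0],[0,0,0,0]]]' 0
python3 - <<'E'
from h import *
for c in('top','scene'):
    d,W=cloud(c); print(c,'deck',rect(W,(.49,.16),.13,.08,.1))
    for n in('knob','pin_tip'): print(n,[(round(r['p'],2),[round(v,3) for v in r['location']]) for r in viewer.place_of(c,n)])
cv2.imwrite('pics/s4.png',cv2.resize(d['image'][130:230,200:350],(800,533),interpolation=cv2.INTER_CUBIC))
togo((.521,-.1485,.092),106)
E
```

```text
t: 15.85
ee_pos: [0.5205, -0.1486, 0.0922]
tool_rot: [0.0, -0.139, 0.99, -0.0]
ft_force: [6.7, -2.1, -10.2]
opening: 0.0244
gripper_force: 59.7
t: 16.18
ee_pos: [0.5205, -0.1486, 0.0923]
tool_rot: [0.0, -0.139, 0.99, -0.0]
ft_force: [7.7, -3.8, -17.9]
opening: 0.0243
gripper_force: 60.1
top deck (1152, array([492.5, 160.3]), array([156.1,  60.5]), 16.1, array([0.4916, 0.1597, 0.0882]))
knob [(0.64, [0.52, -0.157, -0.001]), (0.34, [0.492, 0.161, 0.006])]
pin_tip []
scene deck (1086, array([490.1, 159.5]), array([159.9,  61. ]), 15.9, array([0.496 , 0.162 , 0.0877]))
knob [(0.49, [0.52, -0.151, 0.076]), (0.29, [0.52, -0.156, 0.0])]
pin_tip [(0.45, [0.518, -0.15, 0.037])]
t 16.48 ee [ 0.5205 -0.1486  0.0923] h 106.0 cm [-0.05 -0.    0.03] twist -0.0 op 0.024 F [  9.   -4.4 -16. ] 60.11495053768158 q6 -2.35
```

View pics/s4.png

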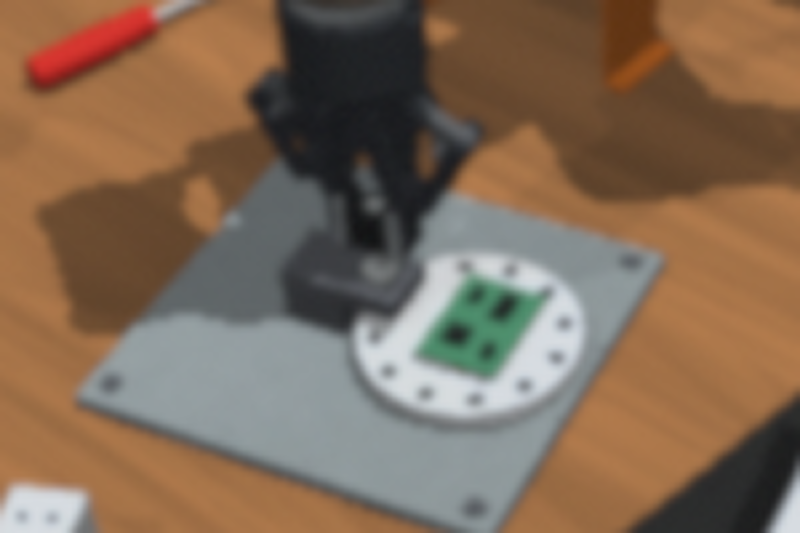

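The knob is held in the fingers at crop (370,220) and raised clear of the block. TCP rise (16.2 mm), the force jump at the stop and the pin tip at 37 mm all agree. Hold briefly, then hand in.

```bash
python3 -m handwheel '[[[0,0,0,0],[0,0,0,0],[0,0,0,0],[0,0,0,0],[0,0,0,0],[0,0,0,0],[0,0,0,0],[0,0,0,0]]]' 0
python3 -c "
from plant import workorder; print(workorder.sign_off())"
```

```text
t: 17.15
ee_pos: [0.5205, -0.1486, 0.0923]
tool_rot: [0.0, -0.139, 0.99, -0.0]
ft_force: [9.0, -3.0, -17.0]
opening: 0.0244
gripper_force: 60.1
the job is handed in; nothing more can be done
None
```

The bracket stands level on its feet on the mat, and the plunger is held by its knob at its upper stop (about 16 mm of travel); I handed the job in at 17 s, and no verdict was returned.

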